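# Press two pegged toy blocks together in the assembly jig

### The arm

A 6-joint arm with a two-finger parallel gripper is mounted at the origin on the work surface. World frame = base frame: x ahead of the robot, y to its left, z up, the work surface at z = 0. Lengths are in mm, angles in rad, forces in N, time in s.
With the tool pointing down it reaches from about 350 to 975 mm from the base axis. Payload 7.1 kg.
Tool frame: the origin (TCP) lies at the very end of the fingers, on their centre line; the grasp point (between the pads) lies 19 mm behind it; z points along the fingers, y is the direction in which the jaws open and shut (so a half turn about z gives the same grasp; the last joint's range is limited). The gripper opens to 88 mm and grips with 3 to 60 N. Pads are 20 mm wide; open, the fingers measure 115 mm over their backs; the gripper's body (75 mm by 178 mm) begins 61 mm behind the grasp point.
Start: joints at [1.103, 0.423, 1.63, -0, 1.089, -0.019], TCP at [271.145, 563.103, 222.675] pointing down, gripper open.
Joint ranges: [-3, 3], [-0.9, 2.11], [0.09, 2.58], [-1.31, 4.45], [0.11, 2.69], [-2.54, 2.54]. Speed limits (rad/s): [2.39, 2.39, 3.01, 3.14, 3.14, 3.14].

### API

Orientations are given as a rotation vector (axis times angle).
In Python, from workcell import * gives the robot as it stands.
- The arm moves only by the tool play_rows, never from a script. Its argument "plan" is text: rows parted by semicolons, each of 7 numbers parted by spaces: the finger opening in cm, from 0 to 8.78, then the shift along the tool's x, y, z in cm, then the turn, a rotation vector about the tool's x, y, z in degrees. A call has 1 to 20 rows; each row shifts and turns the commanded pose from where the row before left it, along the tool's axes as they then stand; what a row does not reach is not made up. A row lasts 1/8 s, in which the tool goes at most 62.5 mm and 10.7 degrees, less where a joint would pass 70% of its speed; a pose out of reach is approached as far as the arm can. A call is refused whole if a number of a shift passes 6.25 or a number of a turn 10.7, either way. A call with a gripper value outside its range is refused whole. The fingers move at their own pace and stop on an object; the grip force is fixed at half the most. Time passes only in rows, so rows that do not move let the fingers close. It gives the time, the measured TCP pose, the force and the opening at its end, in the units of the state.
- get_obs(): the state, without advancing time (a new reading comes with each control period).
- get_image(name): name is "side" or "top"; returns a dict with "pixels" (384x512x3 uint8, red, green, blue), "range_z" (384x512 float32, mm along the optical axis (not along the pixel's ray), 0 where there is no reading), "fx", "fy", "cx", "cy" (pixels), "eye" and "attitude" of the camera in the world. Camera axes: x right, y down, z forward; pixel columns grow to the right and rows downward; lengths in mm; the calibration is good to about 2 mm. A picture is of the moment at which its call begins.
- close_job(): hands the job in, once; it reports no verdict.
The state is a dict: "t": time; "qpos": joint angles; "qvel": joint speeds; "joint_torque": joint torques, N m; "ee_pos": TCP position; "orientation": TCP orientation; "ft_force": force on the tool from outside, world axes, zero at the start; "moment": the same for the moment, N m; "width": finger opening in mm.
Only numpy, scipy, OpenCV 4.12 (cv2) and the standard library are available. Lean on these libraries where they do the work, as an engineer would, in place of code of your own. Each camera call takes 0.05 s, during which the arm holds its last target. There are 200 camera calls.

### The job

Build the toy tower in the assembly jig: press the green block fully home over the jig's studs, then take the red cap block from the rack and press it fully home over the green block's studs, so that no gap is left at either joint, and let go. Leave the other blocks in the rack and everything else on the bench where they are.

Things in the scene. Friction and masses are not known exactly. Their poses are not given: they have to be found in the camera images.
- jig: Assembly jig fixed to the bench: plywood plate 114 x 72 x 6 mm (x, y, z) with two upright wooden studs at x = +-14 mm and a dark wooden end stop beyond each end (+-x). Its long sides (+-y) are open: between the stops a block can be held only by its long sides. Origin: underside centre, on the bench; x runs through both studs.
- jig_seat (a point): Middle between the jig's two studs, on the plate's top face, 6 mm above the bench; axes as the jig's. A block that is home has its origin here and stands flat on the plate, long axis along x, either way round.
- jig_stud (a point): Centre of the top of the jig's +x stud. Studs: round, 14 mm diameter, 10 mm high, the last 3 mm tapered to 9 mm. A sprung steel catch in each stud's outer side makes a press fit: a block slipped over the studs stops 5 to 6 mm proud and takes 7 to 15 N, pressed near its middle, to go home; nothing pushes it up again.
- jig_stop (a point): Centre of the top of the jig's +x end stop, 62 mm above the bench and 12 mm above the finished stack. Each stop: 12 mm thick, 44 mm wide along y, inner face 32.5 mm from the jig's centre (4.5 mm past a seated block's end), with a small brace 36 mm high outside it.
- green_block: Green block, the lower storey: 56 x 34 x 22 mm (x long, y across, z up), 60 g or so, two square sockets (16.5 x 16.5 mm, 12 mm deep, at x = +-14 mm) in its underside, and on its top two studs just like the jig's (at x = +-14 mm, 10 mm high, with the same sprung catches), 32 mm high over all. Lies studs up on the cork mat, at any yaw. Origin: underside centre.
- green_top (a point): Centre of the green block's top face between its studs, 22 mm above its underside; axes as the block's. The red block's origin is here when it is home, long axis along x, either way round.
- red_block: Red cap block: 56 x 34 x 22 mm (x long, y across, z up), 60 g or so, two square sockets (16.5 x 16.5 mm, 12 mm deep, at x = +-14 mm) in its underside, plain flat top without studs. Stands right way up in one of the rack's three bays. Origin: underside centre.
- rack: Fixed wooden rack, three bays side by side along its y (43 mm apart, 37 mm wide, floor 5 mm above the bench). Blocks stand in them with the long axis along the rack's x, between high walls on their long sides, so they can be taken only by their short ends. Origin: underside centre.
- rack_wall (a point): Middle of the top of the rack's outer +y wall, 35 mm above the bench, 8 mm above the blocks' tops. All four walls: 6 mm thick, this high, 52 mm long along x (the blocks' ends reach 2 mm past them). A low lip, top 9 mm above the bench, from 29.5 to 34 mm either side of the middle along x, closes the bays' ends.
- mat: Fixed cork mat 120 x 190 x 3 mm (x, y, z) on the bench; room to set a block down once the green block is gone from it (green block at first on its -y part, the offcut near its +y end). Origin: underside centre, so its top is at z = 3 mm.
- yellow_block: Yellow block in the rack, same as the red one but for colour. Not needed: stays. Origin: underside centre.
- blue_block: Blue block in the rack, same as the red one but for colour. Not needed: stays. Origin: underside centre.
- offcut: Loose bare wood offcut 45 x 20 x 18 mm on the mat near its +y end. Stays. Origin: underside centre.
- glue_bottle: White glue bottle, 48 mm diameter, 135 mm high, upright about 115 mm from the jig's centre off its +x end. Stays. Origin: underside centre.
- mallet: Wooden mallet lying on the bench between the robot and the work, head 58 x 90 x 50 mm, handle 26 mm thick reaching 160 mm along its +x. Stays. Origin: underside centre of the head.
- brush: Bench brush 45 x 260 x 52 mm, lying bristles down on the far left part of the bench. Stays. Origin: underside centre.
- screwdriver: Screwdriver with a yellow handle lying on the left part of the bench. Stays. Origin: about its middle, on its underside.
- jar: Amber glass jar 64 mm diameter, 80 mm high, on the far right part of the bench. Stays. Origin: underside centre.
Mind the look-alikes: they are no part of the job. There is more than one size of the red_block; the one meant has the size given above.

How it is judged (in metres and radians):
On the way, in this order (a step that is already met when the one before it is completed fails the run):
1. the green block is fully home on the jig's studs (z of green_block in the frame of jig_seat between -0.003 and 0.002 m and horizontal distance between green_block and jig_seat below 0.003 m and angle between the x axis of green_block and the x axis of jig_seat, either way round below 0.1 rad and angle between green_block's own z axis and vertical below 0.06 rad), for 0.2 s.
2. then the red block is fully home on the green block's studs (z of red_block in the frame of green_top between -0.003 and 0.002 m and horizontal distance between red_block and green_top below 0.003 m and angle between the x axis of red_block and the x axis of green_top, either way round below 0.1 rad and angle between red_block's own z axis and vertical below 0.06 rad), for 0.2 s.
At the end, for the whole second after the job is handed in: Green block on the jig: underside within 2 mm of the plate, centre within 3 mm of the middle between the studs, long axis within 0.1 rad of the jig's, tilt under 0.06 rad. Red block on the green block's top: the same tolerances. Both at rest and released (all of step 1 and all of step 2 and linear speed of each of green_block, red_block below 0.02 m/s); the robot touches nothing.
It fails at once if the yellow or the blue block was shifted more than 30 mm or tipped over (distance of any of yellow_block, blue_block from where it was at the start of the episode above 0.03 m or angle between any of yellow_block, blue_block's own z axis and vertical above 0.5 rad).
It fails at once if the offcut was shifted more than 30 mm or tipped over (distance of offcut from where it was at the start of the episode above 0.03 m or angle between offcut's own z axis and vertical above 0.5 rad).
It fails at once if the glue bottle was shifted more than 30 mm or knocked over (distance of glue_bottle from where it was at the start of the episode above 0.03 m or angle between glue_bottle's own z axis and vertical above 0.5 rad).
It fails at once if the mallet, brush, screwdriver or jar was shifted more than 30 mm or tipped over (distance of any of mallet, brush, screwdriver, jar from where it was at the start of the episode above 0.03 m or angle between any of mallet, brush, screwdriver, jar's own z axis and vertical above 0.5 rad).
It also fails if it takes over 72 s, if anything falls off the work surface, if the arm or the gripper's body presses on something with over 40 N, if the wrist force passes 120 N, or if a joint passes its speed limit or range.

## Working session

There is one attempt and no reset: what is moved stays moved. The work goes in short steps, Python scripts to look and compute and a tool call to move; the robot and the scene stay as the last step left them, time stands still between calls to the robot, and variables do not carry over. Pictures are saved under pics/ and viewed, about 8 in all and at most 12, crops included, and the job is handed in when it is done.

Besides the shell and the picture viewer there is one more tool, called by a JSON object that holds its "op" and its "data", one argument or row to a line. play_rows: Moves the arm, as the interface text tells. Its arguments: {"type":"object","properties":{"plan":{"type":"string"}},"required":["plan"]}

```bash
mkdir -p pics
cat > h.py <<'E'
from workcell import *
import numpy as np, cv2
from scipy.spatial.transform import Rotation as R
E
python3 - <<'E'
from h import *
o=get_obs(); print({k:np.round(v,3) for k,v in o.items()})
for n in ("side","top"):
    g=get_image(n); np.savez(f"{n}0.npz",**g)
    print(n,g["fx"],g["fy"],g["cx"],g["cy"],g["eye"],g["attitude"])
    cv2.imwrite(f"pics/{n}0.png",cv2.resize(g["pixels"][:,:,::-1],(800,600),interpolation=cv2.INTER_CUBIC))
E
```

```text
{'t': np.float64(0.0), 'qpos': array([ 1.103,  0.424,  1.631,  0.   ,  1.089, -0.019]), 'qvel': array([-0.   , -0.   ,  0.002, -0.002,  0.002, -0.   ]), 'joint_torque': array([ 1.0000e-03, -5.4462e+01, -2.7367e+01,  6.4000e-02,  2.3000e-02,
       -0.0000e+00]), 'ee_pos': array([270.904, 562.606, 221.89 ]), 'orientation': array([-6.990e-01, -3.062e+00,  2.000e-03]), 'ft_force': array([ 1.074, -0.942,  0.384]), 'moment': array([-0.01 ,  0.008,  0.014]), 'width': np.float64(87.812)}
side 429.04318875807104 429.04318875807104 250.77622572618685 192.2372167849801 [ 444.69907579 -969.75440524  857.45026654] [-2.22329844  0.11574338 -0.05377444]
top 431.3967202969435 431.3967202969435 257.78135631408236 190.6541035143508 [ 337.67428616   82.31232073 1143.54093993] [-2.08585304  2.14612158 -0.1828981 ]
```

View pics/side0.png

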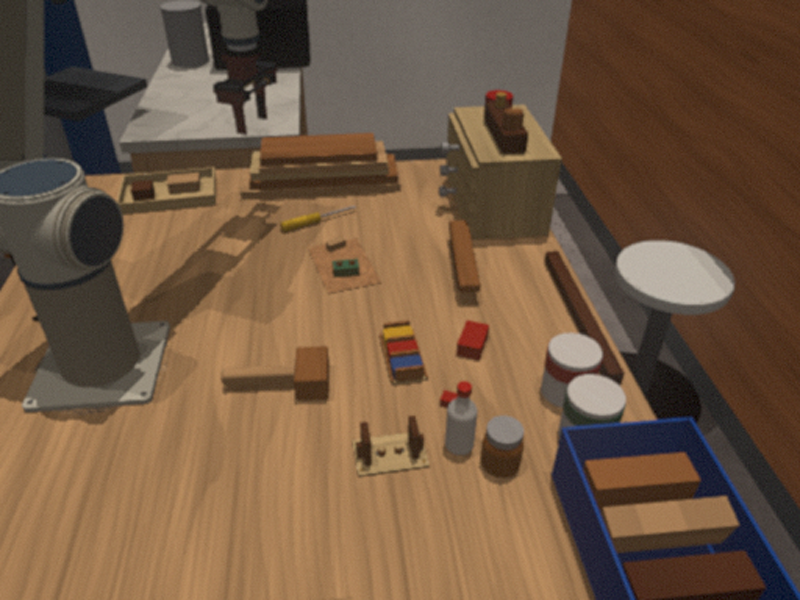

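View pics/top0.png

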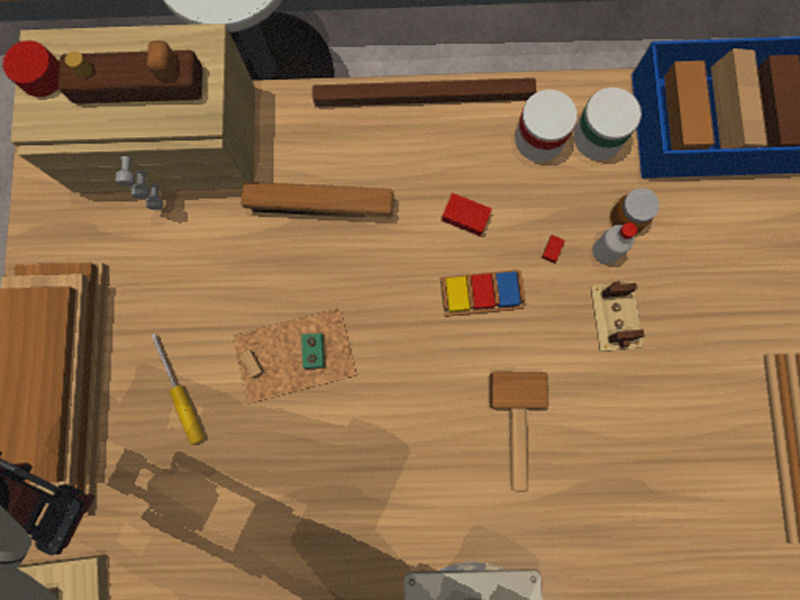

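Side view: green block at (346,267), rack at (403,350), jig at (392,452), with a loose red slab and a small red block as decoys. Top view: green at (313,350), red in the middle bay at (483,290), jig at (617,317). Next I'll zoom in on these and measure.

```bash
cat >> h.py <<'E'
def load(f): return dict(np.load(f))
def ray(g,uv,z):
    uv=np.atleast_2d(uv).astype(float); M=R.from_rotvec(g["attitude"]).as_matrix()
    d=np.c_[(uv[:,0]-g["cx"])/g["fx"],(uv[:,1]-g["cy"])/g["fy"],np.ones(len(uv))]@M.T
    return g["eye"]+d*((z-g["eye"][2])/d[:,2])[:,None]
def proj(g,p):
    c=(np.atleast_2d(p)-g["eye"])@R.from_rotvec(g["attitude"]).as_matrix()
    return np.c_[c[:,0]/c[:,2]*g["fx"]+g["cx"],c[:,1]/c[:,2]*g["fy"]+g["cy"]]
def cloud(g):
    v,u=np.mgrid[:384,:512]; z=g["range_z"]
    c=np.stack([(u-g["cx"])/g["fx"]*z,(v-g["cy"])/g["fy"]*z,z],-1)
    return c@R.from_rotvec(g["attitude"]).as_matrix().T+g["eye"]
def rect(p): 
    (c,s,a)=cv2.minAreaRect(np.float32(p[:,:2])); return np.round(c,1),np.round(s,1),round(a,1)
E
python3 - <<'E'
from h import *
G={n:load(f"{n}0.npz") for n in("top","side")}
C={"top":[(200,224),(309,187),(395,203)],"side":[(221,171),(258,224),(251,287)]}
rows=[]
for n in G:
    rows.append(np.hstack([cv2.resize(G[n]["pixels"][v-27:v+27,u-24:u+24,::-1],(264,297),interpolation=cv2.INTER_CUBIC) for u,v in C[n]]))
cv2.imwrite("pics/crops.png",np.vstack(rows))
for n,g in G.items():
    P=cloud(g); h=cv2.cvtColor(g["pixels"],cv2.COLOR_RGB2HSV); H,S,V=h[...,0],h[...,1],h[...,2]
    Z=P[...,2]; ok=(g["range_z"]>0)&(Z<200)
    print(n,"bench z",np.median(Z[(abs(P[...,0]-500)<40)&(abs(P[...,1]-200)<20)]))
    for nm,m in dict(green=(H>60)&(H<95)&(S>90),yellow=(H>20)&(H<32)&(S>190),blue=(H>105)&(H<125)&(S>150),red=((H<5)|(H>174))&(S>190)).items():
        k,l,st,ce=cv2.connectedComponentsWithStats((m&ok).astype(np.uint8))
        for i in range(1,k):
            if st[i,4]>25:
                p=P[l==i]; t=p[p[:,2]>np.percentile(p[:,2],60)-4]
                print(nm,ce[i].round(1),st[i,4],"z",np.percentile(p[:,2],[5,50,95]).round(1),rect(t),t.mean(0).round(1))
E
```

```text
top bench z 2.0982966824715277
green [384.1  88.1] 109 z [65.  76.3 88.4] (array([ 806.4, -248.1]), array([77.4, 23.7]), 69.7) [ 804.4 -241.9   81. ]
green [200.3 224.6] 204 z [14.9 24.9 28.3] (array([466.3, 249.7]), array([53.1, 31.4]), 0.2) [465.2 250.   25.4]
yellow [292.6 187.7] 297 z [21.9 27.2 30.8] (array([555.9,   4.8]), array([56.1, 35.5]), 4.4) [555.5   4.9  27.6]
yellow [118.7 264.9] 337 z [16.6 23.5 28.3] (array([366.5, 461.6]), array([97.4, 21.7]), 24.9) [365.6 460.5  24.2]
blue [448.5  71.9] 3730 z [  6.5  71.9 111.1] (array([ 858.4, -458.7]), array([262.1, 201.4]), 89.9) [ 865.1 -419.6   99. ]
blue [324.9 184.8] 243 z [23.6 27.6 30.9] (array([561. , -80.5]), array([53.7, 31.6]), 3.8) [560.9 -80.3  27.8]
red [343.9  88.4] 83 z [65.5 78.7 89.8] (array([ 809.9, -142.3]), array([84.2, 28.8]), 67.4) [ 809.3 -134.    83.8]
red [298.3 136.5] 470 z [18.6 29.7 33.4] (array([696.3, -17. ]), array([72.4, 45.5]), 65.2) [696.  -17.2  30.1]
red [402.2 147.1] 73 z [127.3 135.  138.1] (array([ 627. , -255.2]), array([17.8, 19.7]), 0.7) [ 626.5 -255.6  135.6]
red [353.8 158.9] 133 z [1
[... 468 characters left out ...]
5]
blue [388.6 272. ] 29 z [107.4 108.8 111.7] (array([ 826.6, -333.8]), array([49.7,  6.4]), 1.3) [ 827.8 -333.9  109. ]
blue [385.1 335.5] 258 z [ 76.9 109.4 111.7] (array([ 760.6, -465.8]), array([  6. , 257.9]), 0.0) [ 760.7 -488.5  109.5]
red [302.9 214.2] 207 z [26.2 29.1 32. ] (array([695.9, -19.6]), array([72. , 42.8]), 63.3) [696.4 -19.4  29.1]
red [257.1 220.8] 78 z [24.1 27.2 29.7] (array([557.5, -32.5]), array([51.2, 23.5]), 3.8) [558.  -32.9  27.1]
red [296.9 247.4] 37 z [132.8 134.5 136.6] (array([ 625.3, -258.1]), array([17.6, 16.9]), 81.4) [ 626.4 -258.2  134.6]
red [286.1 253.4] 34 z [13.2 15.3 18. ] (array([ 622.5, -161.2]), array([21.8, 19.4]), 56.0) [ 622.7 -160.7   15.4]
```

View pics/crops.png

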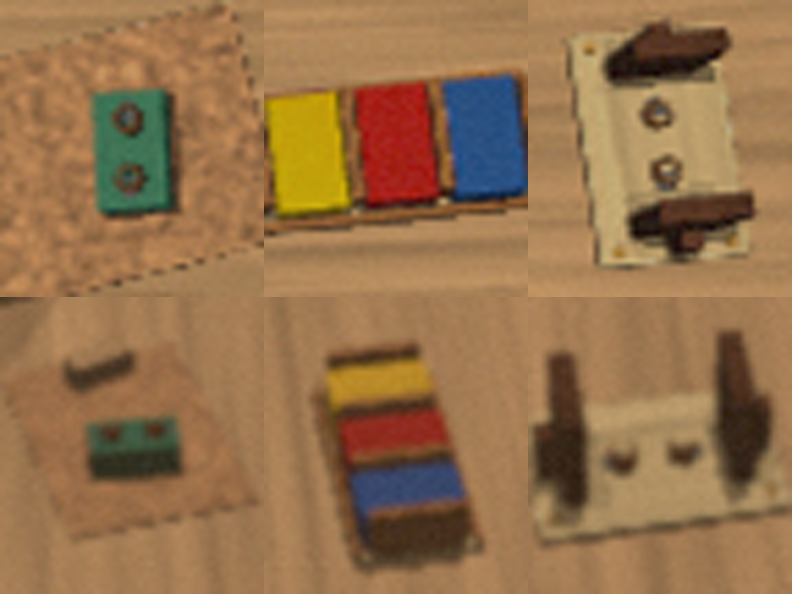

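Crops: green block lies with its long axis about along world x (studs visible), and the right-size red block (56x33 measured) is in the middle bay. Jig studs show clearly in both views. Now the fine measurements.

```bash
cat > m.py <<'E'
from h import *
def studs(g,nm,box,m_bg,zs,a_lo=3):
    # blobs not background inside convex hull region
    u0,v0,u1,v1=box; s=8
    m=cv2.resize(m_bg[v0:v1,u0:u1].astype(np.float32),None,fx=s,fy=s,interpolation=cv2.INTER_CUBIC)>.5
    m=m.astype(np.uint8); cs=cv2.findContours(m,cv2.RETR_CCOMP,cv2.CHAIN_APPROX_NONE); 
    out=[]
    for c,hh in zip(cs[0],cs[1][0]):
        a=cv2.contourArea(c)/s/s
        if hh[3]>=0 and a>a_lo:
            q=c[:,0].mean(0); uv=((q+.5)/s-.5)+[u0,v0]; w=ray(g,uv,zs)[0]; out.append(w)
            print(" ",nm,"hole",round(a,1),uv.round(1),w.round(1))
        elif hh[3]<0 and a>60:
            uv=(c[:,0]+.5)/s-.5+[u0,v0]; print(" ",nm,"outer area",round(a,1),[x for x in rect(ray(g,uv,zs-10))])
for n in("top","side"):
    g=load(n+"0.npz"); h=cv2.cvtColor(g["pixels"],cv2.COLOR_RGB2HSV).astype(int); H,S,V=h[...,0],h[...,1],h[...,2]
    print(n)
    c=dict(top=[(200,224),(395,203)],side=[(221,171),(251,287)])[n]
    b=lambda c,r:(c[0]-r,c[1]-r,c[0]+r,c[1]+r)
    studs(g,"green",b(c[0],20),(H>50)&(H<95)&(S>60),35)
    u,v=c[1]; print("HSV plate",h[v+5,u-8:u+9:4].tolist(),"bench",h[v,u-35:u-28:3].tolist())
    studs(g,"jig",b(c[1],27),(S<dict(top=105,side=115)[n])&(V>90),16)
E
python3 m.py
```

```text
top
  green outer area 282.6 [array([466.3, 250.9]), array([36.6, 59.6]), 89.7]
  green hole 28.1 [199.3 229. ] [452.2 249.9  35. ]
  green hole 30.9 [198.7 218.1] [480.4 251.4  35. ]
HSV plate [[20, 104, 194], [19, 108, 189], [13, 146, 91], [19, 114, 176], [19, 108, 193]] bench [[15, 122, 159], [16, 126, 160], [15, 119, 163]]
side
HSV plate [[17, 116, 127], [18, 111, 174], [18, 113, 174], [17, 108, 173], [17, 111, 180]] bench [[15, 124, 169], [15, 124, 177], [15, 123, 174]]
  jig outer area 684.8 [array([ 511.9, -265.2]), array([117.6,  78.6]), 3.1]
  jig hole 9.7 [270.7 294.4] [ 561.6 -294.9   16. ]
  jig hole 23.2 [254.3 287.8] [ 523.8 -270.3   16. ]
  jig hole 36.0 [244.3 288.3] [ 498.9 -269.1   16. ]
```

```bash
sed -i 's/(S<dict.*V>90)/(H>=17)\&(V>120)/; s/(H>50)&(H<95)&(S>60)/(H>dict(top=50,side=55)[n])\&(H<100)\&(S>50)\&(V>dict(top=20,side=45)[n])/' m.py; python3 m.py
python3 - <<'E'
from h import *
# dark stops: top faces via cloud height
for n in("top","side"):
    g=load(n+"0.npz"); P=cloud(g); h=cv2.cvtColor(g["pixels"],cv2.COLOR_RGB2HSV).astype(int)
    near=np.hypot(P[...,0]-512,P[...,1]+268)<80
    t=near&(P[...,2]>55)&(P[...,2]<68)
    k,l,st,ce=cv2.connectedComponentsWithStats(t.astype(np.uint8))
    for i in range(1,k):
        if st[i,4]>10: print(n,"stop",st[i,4],rect(P[l==i]),P[l==i].mean(0).round(1))
    w=(np.hypot(P[...,0]-559,P[...,1]+38)<100)&(P[...,2]>31.5)&(P[...,2]<50)
    print(n,"rack top pts",w.sum(),rect(P[w]) if w.sum()>10 else "")
    m=(np.hypot(P[...,0]-466,P[...,1]-250)<30)&(P[...,2]>20)&(P[...,2]<29)
    print(n,"green top face",rect(P[m]),P[m].mean(0))
    # white glue bottle
    b=(np.hypot(P[...,0]-627,P[...,1]+257)<35)&(P[...,2]>40)&(P[...,2]<95); print("bottle",P[b].mean(0).round(0),P[b].min(0).round(0))
    s=h[165:178,208:235] if n=="side" else h[218:230,192:208]
    if n=="side": print(s[::3,::3].tolist())
E
```

```text
top
  green outer area 282.5 [array([466.3, 250.9]), array([36.6, 59.6]), 89.7]
  green hole 28.1 [199.3 229. ] [452.2 249.9  35. ]
  green hole 30.0 [198.7 218.1] [480.4 251.3  35. ]
HSV plate [[20, 104, 194], [19, 108, 189], [13, 146, 91], [19, 114, 176], [19, 108, 193]] bench [[15, 122, 159], [16, 126, 160], [15, 119, 163]]
  jig outer area 760.6 [array([ 512.4, -267.8]), array([118.1,  82.2]), 2.5]
  jig hole 28.2 [395.7 207.1] [ 496.9 -264.3   16. ]
  jig hole 25.0 [394.  196.4] [ 525.5 -262.3   16. ]
side
HSV plate [[17, 116, 127], [18, 111, 174], [18, 113, 174], [17, 108, 173], [17, 111, 180]] bench [[15, 124, 169], [15, 124, 177], [15, 123, 174]]
  jig outer area 664.7 [array([ 511.6, -265.6]), array([116.7,  79.4]), 3.4]
  jig hole 17.0 [254.5 287.9] [ 524.2 -270.7   16. ]
  jig hole 25.4 [243.7 288.5] [ 497.2 -269.8   16. ]
top stop 87 (array([ 550.8, -260.9]), array([12.1, 43.3]), 3.4) [ 550.7 -260.5   61.7]
top stop 87 (array([ 474.4, -266.1]), array([12.2, 43.7]), 4.3) [ 474.  -265.9   61.9]
top rack top pts 203 (array([559.3, -36.9]), array([ 54.7, 135.6]), 5.2)
top gre
[... 560 characters left out ...]
[[14, 136, 157], [14, 135, 161], [14, 137, 156], [15, 133, 150], [15, 131, 148], [15, 129, 142], [16, 132, 129], [15, 129, 146], [14, 136, 152]], [[13, 137, 156], [14, 139, 154], [50, 60, 85], [14, 146, 77], [62, 72, 92], [32, 75, 68], [16, 122, 69], [21, 107, 117], [14, 136, 157]], [[13, 135, 153], [14, 141, 150], [55, 72, 85], [53, 80, 80], [51, 84, 79], [50, 73, 73], [47, 69, 67], [20, 98, 86], [14, 134, 171]], [[13, 138, 153], [14, 140, 149], [23, 118, 52], [25, 90, 51], [24, 100, 51], [30, 70, 55], [30, 81, 47], [18, 121, 74], [14, 132, 160]], [[13, 138, 165], [14, 140, 153], [14, 131, 113], [14, 138, 113], [14, 131, 109], [14, 134, 116], [13, 139, 134], [13, 133, 151], [14, 140, 164]]]
```

```bash
cat > go.py <<'E'
import sys
from h import *
# target x y z yaw(of tool y, deg): prints needed turn (tool axes, deg) and the shift in target tool axes, cm
x,y,z,a=map(float,sys.argv[1:5]); o=get_obs(); a=np.radians(a)
Y=np.array([np.cos(a),np.sin(a),0]); Z=np.array([0,0,-1.]); T=R.from_matrix(np.c_[np.cross(Y,Z),Y,Z]); C=R.from_rotvec(o["orientation"])
print("pos",o["ee_pos"].round(1),"t",round(float(o["t"]),2),"w",round(float(o["width"]),1),"F",o["ft_force"].round(1),"j6",o["qpos"][5].round(2))
yy=C.as_matrix()[:,1]; print("yaw now",np.degrees(np.arctan2(yy[1],yy[0])).round(1),"turn deg",np.degrees((C.inv()*T).as_rotvec()).round(2))
d=np.array([x,y,z])-o["ee_pos"]; print("shift cm in target axes",(T.inv().apply(d)/10).round(2),"in current axes",(C.inv().apply(d)/10).round(2))
E
python3 go.py 466.3 250.7 80 91
```

```text
pos [270.9 562.7 222. ] t 0.1 w 88.0 F [ 0.5 -0.3  0.3] j6 -0.02
yaw now 64.3 turn deg [-8.000e-02 -2.000e-02 -2.672e+01]
shift cm in target axes [-18.99 -31.53  14.2 ] in current axes [-31.14 -19.61  14.22]
```

{"op": "play_rows", "data": {
  "plan": "8.78 0 0 0 0 0 -8.9;8.78 0 0 0 0 0 -8.9;8.78 0 0 0 0 0 -8.9;8.78 -1.9 -3.15 1.4 0 0 0;8.78 -1.9 -3.15 1.4 0 0 0;8.78 -1.9 -3.15 1.4 0 0 0;8.78 -1.9 -3.15 1.4 0 0 0;8.78 -1.9 -3.15 1.4 0 0 0;8.78 -1.9 -3.15 1.4 0 0 0;8.78 -1.9 -3.15 1.4 0 0 0;8.78 -1.9 -3.15 1.4 0 0 0;8.78 -1.9 -3.15 1.4 0 0 0;8.78 -1.9 -3.15 1.4 0 0 0;8.78 0 0 0 0 0 0;8.78 0 0 0 0 0 0"
}}

```text
t: 1.98
ee_pos: [466.3, 251.7, 82.7]
orientation: [0.026, -3.141, -0.0]
ft_force: [-0.9, -0.3, 0.7]
width: 87.6
```

```bash
python3 go.py 466.3 250.7 6 91
```

```text
pos [466.3 251.7  82.7] t 1.98 w 87.6 F [-0.9 -0.3  0.7] j6 -1.12
yaw now 91.0 turn deg [ 0.   -0.02 -0.05]
shift cm in target axes [ 0.01 -0.1   7.67] in current axes [ 0.   -0.1   7.67]
```

{"op": "play_rows", "data": {
  "plan": "8.78 0 -0.1 1.5 0 0 0;8.78 0 0 1.5 0 0 0;8.78 0 0 1.5 0 0 0;8.78 0 0 1.5 0 0 0;8.78 0 0 1 0 0 0;8.78 0 0 0.65 0 0 0;8.78 0 0 0 0 0 0;3 0 0 0 0 0 0;3 0 0 0 0 0 0;3 0 0 0 0 0 0;3 0 0 0 0 0 0;3 0 0 0 0 0 0;3 0 0 0 0 0 0;3 0 0 0 0 0 0"
}}

```text
t: 3.72
ee_pos: [466.6, 250.5, 6.2]
orientation: [-0.027, 3.141, 0.0]
ft_force: [-0.5, 0.1, 0.4]
width: 34.0
```

```bash
python3 go.py 466.3 250.7 90 91
```

```text
pos [466.6 250.5   6.2] t 3.73 w 34.0 F [-0.5  0.1  0.4] j6 -1.12
yaw now 91.0 turn deg [ 0.    0.   -0.02]
shift cm in target axes [ 0.03  0.02 -8.38] in current axes [ 0.03  0.02 -8.38]
```

{"op": "play_rows", "data": {
  "plan": "3 0 0 -1.5 0 0 0;3 0 0 -2.4 0 0 0;3 0 0 -2.5 0 0 0;3 0 0 -2 0 0 0;3 0 0 0 0 0 -2.7;3 -0.4 -4 0 0 0 0;3 -0.4 -4.5 0 0 0 0;3 -0.4 -4.5 0 0 0 0;3 -0.4 -4.5 0 0 0 0;3 -0.4 -4.5 0 0 0 0;3 -0.4 -4.5 0 0 0 0;3 -0.4 -4.5 0 0 0 0;3 -0.4 -4.5 0 0 0 0;3 -0.4 -4.5 0 0 0 0;3 -0.4 -4.5 0 0 0 0;3 0 -3.5 0 0 0 0;3 0 -2.5 0 0 0 0;3 0 0 0 0 0 0;3 0 0 0 0 0 0"
}}

```text
t: 6.1
ee_pos: [538.6, -250.1, 90.2]
orientation: [0.101, -3.139, -0.001]
ft_force: [-0.3, -0.0, -0.7]
width: 33.4
```

```bash
python3 go.py 511.5 -264.7 90 93.7
```

```text
pos [ 538.6 -250.1   90.2] t 6.1 w 33.4 F [-0.3 -0.  -0.7] j6 -2.09
yaw now 93.7 turn deg [ 0.04 -0.04 -0.01]
shift cm in target axes [ 2.79 -1.28  0.02] in current axes [ 2.79 -1.28  0.02]
```

{"op": "play_rows", "data": {
  "plan": "3 1.4 -0.6 0 0 0 0;3 1.4 -0.7 0 0 0 0;3 0 0 1.5 0 0 0;3 0 0 1.5 0 0 0;3 0 0 1 0 0 0;3 0 0 0 0 0 0;3 0 0 0 0 0 0;3 0 0 0 0 0 0"
}}

```text
t: 7.1
ee_pos: [512.2, -265.8, 50.6]
orientation: [-0.101, 3.139, -0.001]
ft_force: [-0.2, 0.0, 0.2]
width: 34.0
```

```bash
python3 go.py 511.5 -264.7 8 93.7
python3 - <<'E'
from h import *
G={}
for n in("top","side"):
    g=get_image(n); np.savez(f"{n}1.npz",**g); G[n]=g
    P=cloud(g); h=cv2.cvtColor(g["pixels"],cv2.COLOR_RGB2HSV).astype(int); H,S=h[...,0],h[...,1]
    m=(np.hypot(P[...,0]-512,P[...,1]+265)<60)&(H>45)&(H<100)&(S>50)&(P[...,2]<100)&(P[...,2]>30)
    if m.sum()>5: print(n,m.sum(),rect(P[m]),P[m].min(0).round(1),P[m].max(0).round(1),P[m].mean(0).round(1))
im=[]
for n,(u,v) in dict(top=(395,203),side=(251,280)).items():
    im.append(cv2.resize(G[n]["pixels"][v-30:v+30,u-30:u+30,::-1],(400,400),interpolation=cv2.INTER_CUBIC))
cv2.imwrite("pics/hold.png",np.hstack(im))
E
```

```text
pos [ 512.2 -265.8   50.6] t 7.1 w 34.0 F [-0.2  0.   0.2] j6 -2.13
yaw now 93.7 turn deg [-0.03  0.04 -0.  ]
shift cm in target axes [0.07 0.12 4.26] in current axes [0.07 0.12 4.26]
```

View pics/hold.png

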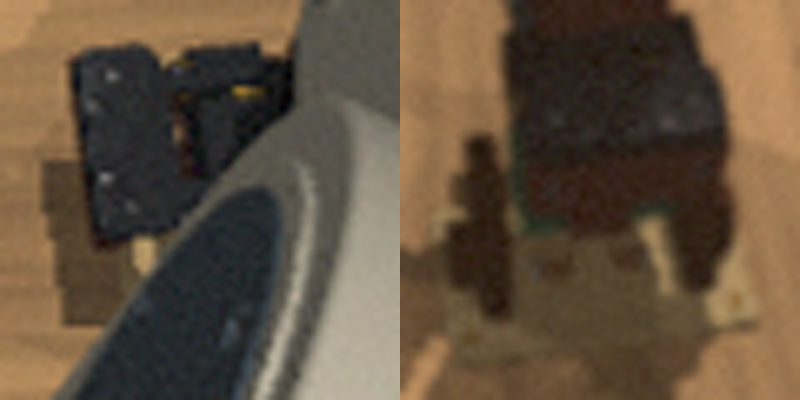

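Run:
```python
from h import *
g=load("side1.npz"); a=np.radians(3.7); X=np.array([np.cos(a),np.sin(a),0]); Y=np.array([-X[1],X[0],0]); c=np.array([512.2,-265.8,47.6])
for s in(-28,28): print(s,proj(g,c+s*X-17*Y).round(1),"top",proj(g,c+s*X-17*Y+[0,0,22]).round(1))
h=cv2.cvtColor(g["pixels"],cv2.COLOR_RGB2HSV).astype(int); m=((h[...,0]>40)&(h[...,0]<100)&(h[...,1]>55)).astype(np.uint8)
for v in range(264,290): print(v,(np.where(m[v,232:275])[0]+232).tolist())
j=np.array([511.5,-264.7,0])
for p in((14,16),(-14,16)): print("stud",proj(g,j+p[0]*X+[0,0,p[1]]).round(1))
```

```text
-28 [[239.2 285.1]] top [[239.  279.1]]
28 [[262.  282.1]] top [[262.1 276. ]]
264 []
265 []
266 []
267 []
268 []
269 []
270 []
271 []
272 []
273 []
274 []
275 []
276 []
277 []
278 []
279 []
280 []
281 []
282 []
283 [240, 241, 242]
284 []
285 []
286 []
287 []
288 []
289 []
stud [[254.7 285.7]]
stud [[243.7 287.2]]
```

{"op": "play_rows", "data": {
  "plan": "3 0.07 0.12 1 0 0 0;3 0 0 1 0 0 0;3 0 0 0.8 0 0 0;3 0 0 0 0 0 0"
}}

```text
t: 7.7
ee_pos: [510.4, -264.3, 21.1]
orientation: [0.101, -3.138, -0.001]
ft_force: [-0.1, -0.1, -0.0]
width: 33.5
```

{"op": "play_rows", "data": {
  "plan": "3 0 0 0.3 0 0 0;3 0 0 0.3 0 0 0;3 0 0 0 0 0 0"
}}

```text
t: 8.07
ee_pos: [511.3, -264.7, 16.2]
orientation: [-0.101, 3.14, -0.0]
ft_force: [-0.4, -0.9, -0.2]
width: 33.8
```

```bash
python3 go.py 511.5 -264.7 9.2 93.7
```

```text
pos [ 511.3 -264.7   16.2] t 8.07 w 33.8 F [-0.4 -0.9 -0.2] j6 -2.13
yaw now 93.7 turn deg [-0.01  0.02 -0.02]
shift cm in target axes [-0.02 -0.01  0.7 ] in current axes [-0.02 -0.01  0.7 ]
```

{"op": "play_rows", "data": {
  "plan": "3 0 0 0.2 0 0 0;3 0 0 0.1 0 0 0;3 0 0 0 0 0 0"
}}

```text
t: 8.45
ee_pos: [512.1, -265.0, 13.5]
orientation: [-0.101, 3.138, -0.001]
ft_force: [4.8, 0.0, 0.1]
width: 33.9
```

{"op": "play_rows", "data": {
  "plan": "3 0 0 0.15 0 0 0;3 0 0 0.15 0 0 0;3 0 0 0.1 0 0 0;3 0 0 0 0 0 0"
}}

```text
t: 8.95
ee_pos: [511.9, -264.8, 9.3]
orientation: [-0.101, 3.138, -0.001]
ft_force: [6.1, 0.6, 0.6]
width: 33.9
```

{"op": "play_rows", "data": {
  "plan": "3 -0.05 0 0.15 0 0 0;3 0 0 0.1 0 0 0;3 0 0 0 0 0 0"
}}

```text
t: 9.32
ee_pos: [511.9, -264.8, 9.2]
orientation: [-0.101, 3.139, -0.001]
ft_force: [-2.0, 3.4, 28.5]
width: 33.5
```

{"op": "play_rows", "data": {
  "plan": "3 0 0 -0.2 0 0 0;6 0 0 0 0 0 0;6 0 0 0 0 0 0;6 0 0 0 0 0 0;6 0 0 -1 0 0 0;6 0 0 -2 0 0 0;6 0 0 -3 0 0 0;6 0 0 -3 0 0 0;8.78 0 4 0 0 0 9.9;8.78 0 4 0 0 0 9.9;8.78 1 4 0 0 0 9.9;8.78 2 3 0 0 0 9.9;8.78 3 3 0 0 0 9.9;8.78 3 2 0 0 0 9.9;8.78 3 2 0 0 0 9.9;8.78 3 0 0 0 0 9.9;8.78 3 0 0 0 0 9.9;8.78 0 0 0 0 0 0;8.78 0 0 0 0 0 0"
}}

```text
t: 11.7
ee_pos: [477.1, 61.5, 99.5]
orientation: [2.126, 2.312, 0.001]
ft_force: [-0.8, 0.2, 0.2]
width: 87.6
```

```bash
python3 go.py 558.5 -38.5 60 4.2
cat > top2.py <<'E'
from h import *
import sys
tag=sys.argv[1]
for n in("top","side"):
    g=get_image(n); np.savez(f"{n}{tag}.npz",**g)
    P=cloud(g); h=cv2.cvtColor(g["pixels"],cv2.COLOR_RGB2HSV).astype(int); H,S=h[...,0],h[...,1]
    gm=(H>45)&(H<100)&(S>50); rm=((H<6)|(H>172))&(S>150)
    for nm,c,m in(("green jig",(512,-265),gm),("red jig",(512,-265),rm),("red rack",(559,-38),rm),("red mat",(466,250),rm)):
        m=m&(np.hypot(P[...,0]-c[0],P[...,1]-c[1])<50)&(P[...,2]<120)
        if m.sum()>15:
            p=P[m]; zt=np.percentile(p[:,2],60); p=p[abs(p[:,2]-zt)<4]; print(n,nm,m.sum(),rect(p),p.mean(0).round(1))
E
python3 top2.py 2
```

```text
pos [477.1  61.5  99.5] t 11.7 w 87.6 F [-0.8  0.2  0.2] j6 0.02
yaw now 4.8 turn deg [0.08 0.01 0.59]
shift cm in target axes [-10.57   7.39   3.95] in current axes [-10.65   7.28   3.96]
top green jig 265 (array([ 512.7, -263.7]), array([56.3, 34.8]), 4.6) [ 512.5 -262.9   28.7]
side green jig 164 (array([ 510.8, -265.5]), array([55.2, 36.3]), 5.7) [ 510.8 -268.3   28.2]
side red rack 105 (array([556.1, -31.7]), array([55.1, 27.6]), 6.7) [556.3 -32.9  26.8]
```

{"op": "play_rows", "data": {
  "plan": "8.78 -2.6 1.8 0 0 0 0.6;8.78 -2.7 1.8 0 0 0 0;8.78 -2.7 1.9 0 0 0 0;8.78 -2.6 1.9 0 0 0 0;8.78 0 0 2 0 0 0;8.78 0 0 2 0 0 0;8.78 0 0 0 0 0 0;8.78 0 0 0 0 0 0"
}}

```text
t: 12.8
ee_pos: [558.2, -39.1, 59.1]
orientation: [2.143, 2.297, 0.0]
ft_force: [0.9, -0.2, 0.3]
width: 88.0
```

```bash
python3 go.py 558.5 -38.5 12 4.2
```

```text
pos [558.2 -39.1  59.1] t 12.8 w 88.0 F [ 0.9 -0.2  0.3] j6 -0.16
yaw now 4.0 turn deg [ 0.02  0.01 -0.22]
shift cm in target axes [0.06 0.03 4.71] in current axes [0.06 0.03 4.71]
```

{"op": "play_rows", "data": {
  "plan": "8.78 0.05 0 1.5 0 0 0;8.78 0 0 1.5 0 0 0;8.78 0 0 1.1 0 0 0;8.78 0 0 0.6 0 0 0;8.78 0 0 0 0 0 0;5 0 0 0 0 0 0;5 0 0 0 0 0 0;5 0 0 0 0 0 0;5 0 0 0 0 0 0;5 0 0 0 0 0 0;5 0 0 0 0 0 0"
}}

```text
t: 14.18
ee_pos: [558.6, -38.1, 12.0]
orientation: [2.142, 2.297, 0.001]
ft_force: [2.4, 0.3, 1.7]
width: 55.8
```

{"op": "play_rows", "data": {
  "plan": "5 0 0 -0.5 0 0 0;5 0 0 -1 0 0 0;5 0 0 -1.5 0 0 0;5 0 0 -2 0 0 0;5 0 0 -3 0 0 0;5 0 0 0 0 0 0;5 0 0 0 0 0 0"
}}

```text
t: 15.05
ee_pos: [557.4, -38.0, 91.6]
orientation: [-2.143, -2.297, 0.0]
ft_force: [0.1, 0.4, -0.7]
width: 55.8
```

```bash
python3 go.py 466 245 92 4.2; python3 top2.py 3
```

```text
pos [557.4 -38.   91.6] t 15.05 w 55.8 F [ 0.1  0.4 -0.7] j6 -0.16
yaw now 4.0 turn deg [-0.02 -0.   -0.21]
shift cm in target axes [28.9  -7.04 -0.04] in current axes [28.87 -7.15 -0.03]
top green jig 79 (array([ 525.3, -274.5]), array([52.6, 23.6]), 40.7) [ 526.1 -270.7   28.7]
side green jig 174 (array([ 510.8, -266.2]), array([55.2, 33.8]), 0.3) [ 510.4 -268.4   28. ]
side red rack 87 (array([557.1, -42. ]), array([48.5, 33.5]), 6.1) [555.8 -43.5 105.2]
```

{"op": "play_rows", "data": {
  "plan": "5 3 -0.7 0 0 0 0;5 5 -1.2 0 0 0 0;5 5 -1.2 0 0 0 0;5 5 -1.2 0 0 0 0;5 5 -1.2 0 0 0 0;5 3.8 -1 0 0 0 0;5 2 -0.5 0 0 0 0;5 0 0 2 0 0 0;5 0 0 2 0 0 0;5 0 0 2 0 0 0;5 0 0 1.3 0 0 0;5 0 0 0 0 0 0"
}}

```text
t: 16.65
ee_pos: [467.1, 243.9, 17.4]
orientation: [-2.142, -2.297, 0.004]
ft_force: [-0.5, -0.5, -0.2]
width: 55.6
```

```bash
python3 go.py 466 245 10 4.2
```

```text
pos [467.1 243.9  17.4] t 16.65 w 55.6 F [-0.5 -0.5 -0.2] j6 0.39
yaw now 4.0 turn deg [-0.15  0.06 -0.21]
shift cm in target axes [ 0.12 -0.1   0.74] in current axes [ 0.12 -0.1   0.74]
```

{"op": "play_rows", "data": {
  "plan": "5 0 0 0.4 0 0 0;5 0 0 0.3 0 0 0;5 0 0 0 0 0 0"
}}

```text
t: 17.02
ee_pos: [468.1, 244.4, 11.9]
orientation: [2.143, 2.297, 0.0]
ft_force: [-0.1, -0.3, -0.6]
width: 55.9
```

{"op": "play_rows", "data": {
  "plan": "8 0 0 0 0 0 0;8 0 0 0 0 0 0;8 0 0 0 0 0 0;8 0 0 0 0 0 0;8 0 0 -2 0 0 0;8 0 0 -3 0 0 0;8 0 0 0 0 0 -10;8 0 0 0 0 0 -10;8 0 0 0 0 0 -10;8 0 0 0 0 0 -10;8 0 0 0 0 0 -10;8 0 0 0 0 0 -10;8 0 0 0 0 0 -10;8 0 0 0 0 0 -10;8 0 0 0 0 0 -10;8 0 0 0 0 0 0;8 0 0 0 0 0 0"
}}

```text
t: 19.15
ee_pos: [468.0, 244.4, 61.7]
orientation: [0.104, -3.14, -0.0]
ft_force: [-0.4, -0.0, -0.2]
width: 79.8
```

```bash
python3 go.py 467.1 243.9 6 94; python3 top2.py 4
```

```text
pos [468.  244.4  61.7] t 19.15 w 79.8 F [-0.4 -0.  -0.2] j6 -1.18
yaw now 93.8 turn deg [ 0.   -0.   -0.21]
shift cm in target axes [ 0.09 -0.04  5.57] in current axes [ 0.09 -0.04  5.57]
top green jig 263 (array([ 512.4, -264.6]), array([55.7, 35.3]), 3.6) [ 512.  -263.2   28.4]
side green jig 165 (array([ 511.1, -267.4]), array([54.2, 35.8]), 1.9) [ 510.6 -268.6   28.5]
side red mat 51 (array([465.8, 243.1]), array([37.2, 49.3]), 89.6) [468.9 244.4  25. ]
```

{"op": "play_rows", "data": {
  "plan": "8 0 0 1.5 0 0 0;8 0 0 1.5 0 0 0;8 0 0 1.5 0 0 0;8 0 0 1.05 0 0 0;8 0 0 0 0 0 0;3 0 0 0 0 0 0;3 0 0 0 0 0 0;3 0 0 0 0 0 0;3 0 0 0 0 0 0;3 0 0 0 0 0 0;3 0 0 0 0 0 0;3 0 0 0 0 0 0;3 0 0 0 0 0 0"
}}

```text
t: 20.88
ee_pos: [468.1, 244.4, 6.3]
orientation: [-0.109, 3.14, 0.0]
ft_force: [-0.1, 0.3, 3.3]
width: 33.8
```

```bash
python3 go.py 511.9 -264.8 95 93.7
```

```text
pos [468.1 244.4   6.3] t 20.88 w 33.8 F [-0.1  0.3  3.3] j6 -1.18
yaw now 94.0 turn deg [0.01 0.01 0.28]
shift cm in target axes [ -1.08 -51.1   -8.87] in current axes [ -0.83 -51.1   -8.87]
```

{"op": "play_rows", "data": {
  "plan": "3 0 0 -1.5 0 0 0;3 0 0 -2.4 0 0 0;3 0 0 -3 0 0 0;3 0 0 -2 0 0 0.3;3 -0.1 -3 0 0 0 0;3 -0.1 -4.5 0 0 0 0;3 -0.1 -4.6 0 0 0 0;3 -0.1 -4.5 0 0 0 0;3 -0.1 -4.5 0 0 0 0;3 -0.1 -4.5 0 0 0 0;3 -0.1 -4.5 0 0 0 0;3 -0.1 -4.5 0 0 0 0;3 -0.1 -4.5 0 0 0 0;3 -0.1 -4.5 0 0 0 0;3 -0.1 -4.5 0 0 0 0;3 0 -3 0 0 0 0;3 0 0 0 0 0 0;3 0 0 0 0 0 0"
}}

```text
t: 23.12
ee_pos: [511.4, -264.2, 95.4]
orientation: [0.101, -3.139, -0.001]
ft_force: [0.0, 0.4, 0.4]
width: 33.9
```

```bash
python3 go.py 511.8 -264.8 45 93.7
```

```text
pos [ 511.4 -264.2   95.4] t 23.12 w 33.9 F [0.  0.4 0.4] j6 -2.13
yaw now 93.7 turn deg [ 0.03 -0.03 -0.03]
shift cm in target axes [-0.04 -0.07  5.04] in current axes [-0.04 -0.07  5.04]
```

{"op": "play_rows", "data": {
  "plan": "3 -0.04 -0.06 1.5 0 0 0;3 0 0 1.5 0 0 0;3 0 0 1.2 0 0 0;3 0 0 0.8 0 0 0;3 0 0 0 0 0 0;3 0 0 0 0 0 0"
}}

```text
t: 23.88
ee_pos: [512.5, -265.6, 45.3]
orientation: [-0.101, 3.14, -0.0]
ft_force: [-0.3, 0.3, -0.7]
width: 33.6
```

{"op": "play_rows", "data": {
  "plan": "3 0 0 0.2 0 0 0;3 0 0 0.2 0 0 0;3 0 0 0.2 0 0 0;3 0 0 0 0 0 0"
}}

```text
t: 24.38
ee_pos: [512.2, -265.4, 39.0]
orientation: [0.101, -3.14, -0.0]
ft_force: [0.2, -0.5, 0.7]
width: 33.9
```

Entered freely; now I'll press it home.

{"op": "play_rows", "data": {
  "plan": "3 0 0 0.2 0 0 0;3 0 0 0.15 0 0 0;3 0 0 0.15 0 0 0;3 0 0 0.15 0 0 0;3 0 0 0 0 0 0"
}}

```text
t: 25.0
ee_pos: [512.3, -265.5, 32.5]
orientation: [-0.101, 3.14, -0.0]
ft_force: [-0.2, -0.7, -1.0]
width: 33.5
```

{"op": "play_rows", "data": {
  "plan": "3 0 0 0.15 0 0 0;3 0 0 0.1 0 0 0;3 0 0 0.1 0 0 0;3 0 0 0 0 0 0"
}}

```text
t: 25.5
ee_pos: [512.6, -265.6, 31.3]
orientation: [-0.101, 3.139, -0.001]
ft_force: [-4.4, 2.5, 23.5]
width: 34.0
```

{"op": "play_rows", "data": {
  "plan": "3 0 0 -0.2 0 0 0;6 0 0 0 0 0 0;6 0 0 0 0 0 0;6 0 0 0 0 0 0;6 0 0 -1 0 0 0;6 0 0 -2 0 0 0;6 0 0 -3 0 0 0;6 0 0 -4 0 0 0;6 0 4 0 0 0 0;6 0 4 0 0 0 0;6 0 5 0 0 0 0;6 0 5 0 0 0 0;6 0 5 0 0 0 0;6 0 5 0 0 0 0;6 0 0 0 0 0 0;6 0 0 0 0 0 0"
}}

```text
t: 27.5
ee_pos: [494.8, 13.8, 132.2]
orientation: [-0.102, 3.138, -0.0]
ft_force: [1.0, -0.2, -0.2]
width: 60.1
```

```bash
python3 top2.py 5
python3 - <<'E'
from h import *
im=[]
for n,(u,v) in dict(top=(395,203),side=(251,280)).items():
    g=load(n+"5.npz"); im.append(cv2.resize(g["pixels"][v-30:v+30,u-30:u+30,::-1],(400,400),interpolation=cv2.INTER_CUBIC))
cv2.imwrite("pics/final.png",np.hstack(im))
E
```

```text
top green jig 38 (array([ 511.1, -247.3]), array([51.1,  3.3]), 2.9) [ 513.3 -247.1   23.8]
top red jig 339 (array([ 515.1, -264.5]), array([60.2, 35.2]), 3.7) [ 512.7 -264.9   50.9]
side red jig 260 (array([ 511.2, -266.3]), array([55.2, 36. ]), 3.4) [ 511.  -267.6   50.3]
```

View pics/final.png

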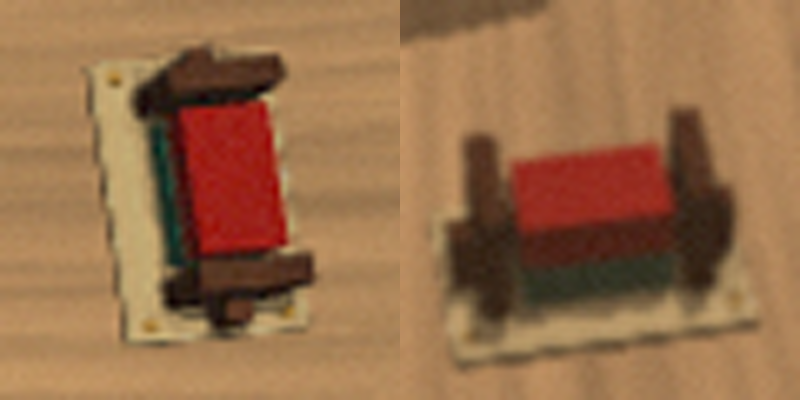

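The final picture shows red flush on green between the stops, top face at z ≈ 50 to 51 mm (50 expected). I'll hand it in.

```bash
python3 -c "
from workcell import *
print(close_job())"
```

```text
the job is handed in; nothing more can be done
None
```

The tower is built and handed in at about 27.6 s of the 72 s allowed. The green block is pressed home on the jig, the red cap from the rack's middle bay is pressed home on it, and both are released with the arm clear.

- **Green block:** it reached a hard stop at 28.5 N. Before red went on, its top face measured 28.0 to 28.7 mm above the bench (28 expected). A block still proud would read about 33 mm.
- **Red block:** I regripped it on the mat by its long sides, then pressed until it stopped at 23.5 N. Its top face measures 50.3 to 50.9 mm (50 expected). The final picture shows no gap at the red-to-green joint, and the long axis is within about 1° of the jig's.

**Checks that fell short:**
- The two cameras disagree by about 2 mm sideways, so the centring is only known to about that, though both blocks went over their studs.
- A sideways force of about 6 N built up while pressing green; I corrected for it, and it was gone at the next force reading.
- The yellow and blue blocks, the offcut and the other bench items were not measured again at the end. No unexpected contact force was seen.

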